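Find and mark the tight spot of a cooling chest's sliding lid

TASK

The sliding lid of the bench cooling chest binds somewhere along its rails. Slide the lid by its handle towards the end where the rider clip is, past the rider's light drag, until the lid clearly tightens up - press gently, do not force it - so that the lid alone pushes the rider along and leaves it marking the tight spot. Then back the lid off about 20 mm from the rider and let go, leaving the rider untouched and the bottles and beaker standing where they are.

Things in the scene. Friction and masses are not known exactly. Their poses are not given: they have to be found in the camera images.
- chest: fixed white cooling chest, 260 (x) by 500 (y) by 120 mm high, open on top, two 24 mm wide aluminium rails along its y axis at x = -118 and +118 mm, rail tops 142 mm above the bench. Origin: centre of its underside; z up. Lid and rider slide along its y axis; the lid opens towards -y and closes towards +y, the rider's end. Blue screen panel on its -x side.
- rail_mid (a point): top of the rail at chest x = -118 mm, y = 0. The unseen tight spot is inside this rail: met with the lid's origin anywhere from y = +10 to +100 mm in the chest frame. There the resistance climbs springily, 3 N per mm, on top of the drag: 5 N over the drag, kept 0.2 s, is clearly tight, 8 to 12 N a good push, over 18 N is forcing. Drag: lid 2.5 N, with rider 4 N.
- lid: clear sliding lid, 210 (x) by 200 (y) by 8 mm, about 0.7 kg, stays where left. Origin: middle of its upper face, 136 mm above the bench; axes parallel to the chest's. Starts at chest y = -140 to -90 mm. A steel tab at its +x, +y corner, 8 to 14 mm above the upper face, overhangs the rail at chest x = +118 mm; the tab's leading face, at lid y = +100 mm, pushes the rider.
- lid_handle (a point): middle of the upright black handle fin at the lid's centre, 26 mm above the lid's upper face, 162 mm above the bench. The fin is 70 mm long (chest x), 18 mm thick (chest y, the sliding direction) and stands 40 mm above the lid. Pinch it from above across the 18 mm.
- rider: small black saddle clip on the rail at chest x = +118 mm, 34 (x) by 20 (y) by 14 mm high plus a 10 mm button on top. Slides along chest y with 1.5 N friction, stays where left. Origin: centre of its underside, 143 mm above the bench; axes as the chest's. Its rear face is at its y = -10 mm: it touches the lid's tab when its origin is at lid y = +110 mm; the gap is that value less 110 mm.
- jar: loose squat jar, 64 mm across and 100 mm high, standing on the bench; bystander. Origin: centre of its underside.
- flask: loose bottle, 56 mm across and 130 mm high, standing on the bench; bystander. Origin: centre of its underside.
- beaker: loose open beaker, 70 mm across and 90 mm high, standing on the bench; bystander. Origin: centre of its underside.

How it is judged (in metres and radians):
On the way, in this order (a step that is already met when the one before it is completed fails the run):
1. the lid is pressed against the tight spot (and rider) with at least 5 N (contact force between lid and chest above 5 N), for 0.2 s.
2. the lid is backed off, 12 to 30 mm short of the rider (y of rider in the frame of lid between 0.122 and 0.14 m), for 0.2 s.
At the end, for the whole second after the job is handed in: After the lid has been pressed against the tight spot with 5 N or more (over the drag) for 0.2 s, it rests backed off with a gap of 12 to 30 mm between its tab and the rider, which rests where the lid pushed it (all of step 2 and linear speed of each of lid, rider below 0.005 m/s); the robot touches nothing.
It fails at once if the lid is forced: more than 20 N against the tight spot and rider together (contact force between lid and chest above 20 N).
It fails at once if the rider is pushed by the robot itself (contact force between the arm and rider above 1 N).
It fails at once if the rider is pushed by the fingers (contact force between the fingers and rider above 1 N).
It fails at once if the jar, bottle or beaker is moved by more than 20 mm (distance of any of jar, flask, beaker from where it was at the start of the episode above 0.02 m).
It also fails if it takes over 48 s, if anything falls off the work surface, if the arm or the gripper's body presses on something with over 40 N, if the wrist force passes 120 N, or if a joint passes its speed limit or range.

ROBOT

A 6-joint arm with a two-finger parallel gripper is mounted at the origin on the work surface. World frame = base frame: x ahead of the robot, y to its left, z up, the work surface at z = 0. Lengths are in m, angles in degrees, forces in N, time in s.
With the tool pointing down it reaches from about 0.4 to 0.825 m from the base axis. Payload 7 kg.
Tool frame: the origin (TCP) lies at the very end of the fingers, on their centre line; the grasp point (between the pads) lies 19 mm behind it (ctrl.pinch_z is the distance from the TCP to the grasp point, in m); z points along the fingers, x is the direction in which the jaws open and shut, and the axes are right-handed (so a half turn about z gives the same grasp; the last joint's range is limited). The gripper opens to 88 mm and grips with 3 to 60 N. Pads are 19 mm wide; open, the fingers measure 130 mm over their backs; the gripper's body (78 mm by 193 mm) begins 47 mm behind the grasp point.
Start: joints at [-47.149, 20.546, 0.682, 0, -70.136, -16.507], TCP at [0.3, -0.605, 0.227] pointing down, gripper open.
Joint ranges: [-176.03, 176.03], [-82.01, 121.73], [-58.28, 71.71], [-173.87, 95.51], [-174.79, -0.11], [-173.66, 173.66]. Speed limits (degrees/s): [136.94, 136.94, 172.46, 180, 180, 180].

INTERFACE

Orientations are given as [roll, pitch, yaw] about the fixed x, y, z axes, in that order (R = Rz(yaw) Ry(pitch) Rx(roll)).
In Python, from plant import ctrl gives the robot as it stands.
- The arm moves only by the tool carry_out, never from a script. Its argument "increments" is a list of rows, each a list of 7 numbers: the turn, a rotation vector about the world's x, y, z in degrees, then the shift along the world's x, y, z in mm, then the closure, from 0 (fully open) to 1 (shut). In form: [[ax, ay, az, dx, dy, dz, grip], ...]. A call has 1 to 20 rows; each row is the pose to reach, as a shift and turn from the pose commanded when the call began; what a row does not reach only later rows make up. A row lasts 1/8 s, in which the tool goes at most 62.5 mm and 10.7 degrees, less where a joint would pass 70% of its speed; a pose out of reach is approached as far as the arm can. A call with a gripper value outside its range is refused whole. The fingers move at their own pace and stop on an object; the grip force is fixed at half the most. Time passes only in rows, so rows that repeat a pose let the fingers close. It gives the time, the measured TCP pose, the force and the opening at its end, in the units of the state.
- ctrl.get_obs(): the state, without advancing time (a new reading comes with each control period).
- ctrl.snapshot(name): name is "side" or "top"; returns a dict with "pixels" (400x640x3 uint8, blue, green, red), "intrinsics" (3x3 intrinsics, pixels), "rvec" (rotation vector, rad) and "tvec" (3), from world to camera coordinates, as OpenCV has them. Camera axes: x right, y down, z forward; pixel columns grow to the right and rows downward; lengths in m; the calibration is good to about 2 mm. A picture is of the moment at which its call begins. There is no depth.
- ctrl.close_job(): hands the job in, once; it reports no verdict.
Trained networks look in a picture, given as the dict that the camera call returned (one of the last four; its "shot" number tells which), for a name from the list of things; names that differ only in an ending like _2 or _b are one class to them, and where a whole thing is asked for, a point or a joint stands for the part that bears it (a point fixed in the world has none). Each returns a list of dicts, best first, with "confidence" (0 to 1); they miss things now and then, are a little off and sometimes report something else, mostly with a low value. They report only what shows in the picture. A call takes as long as a camera call.
- ctrl.search_frame(picture, label): "centre" ([x, y, z] in m, in world coordinates, good to about 4 mm: the middle of the surface that is visible of it).
- ctrl.outline_of(picture, label): "pixels" (400x640 bool, what is visible of it).
The state is a dict: "clock": time; "joint_pos": joint angles; "qvel": joint speeds; "tau": joint torques, N m; "tool_pos": TCP position; "orientation": TCP orientation; "force": force on the tool from outside, world axes, zero at the start; "moment": the same for the moment, N m; "opening": finger opening in m.
Only numpy, scipy, OpenCV 4.12 (cv2) and the standard library are available. Lean on these libraries where they do the work, as an engineer would, in place of code of your own. Each camera call takes 0.05 s, during which the arm holds its last target. There are 200 camera calls.

## Working session

There is one attempt and no reset: what is moved stays moved. The work goes in short steps, Python scripts to look and compute and a tool call to move; the robot and the scene stay as the last step left them, time stands still between calls to the robot, and variables do not carry over. Pictures are saved under pics/ and viewed, about 8 in all and at most 12, crops included, and the job is handed in when it is done.

Besides the shell and the picture viewer there is one more tool, called after "Request:" as name(argument=value, ...), one argument or row to a line, values as JSON. carry_out: Moves the arm, as the interface text tells. Its arguments: {"type":"object","properties":{"increments":{"type":"array"}},"required":["increments"]}

```bash
mkdir -p pics; ls; cat > h.py <<'E'
import numpy as np, cv2
from plant import ctrl
def snap(n,f=None):
    p=ctrl.snapshot(n)
    if f: cv2.imwrite('pics/'+f,p['pixels'])
    return p
def proj(p,X):
    return cv2.projectPoints(np.array(X,float).reshape(-1,3),np.array(p['rvec'],float),np.array(p['tvec'],float),np.array(p['intrinsics'],float),None)[0].reshape(-1,2)
def ray(p,uv):
    R=cv2.Rodrigues(np.array(p['rvec'],float))[0];t=np.array(p['tvec'],float).ravel();K=np.array(p['intrinsics'],float)
    return -R.T@t, R.T@np.linalg.inv(K)@np.array([uv[0],uv[1],1.])
def onz(p,uv,z):
    c,d=ray(p,uv); return c+d*(z-c[2])/d[2]
E
python3 - <<'E'
from h import *
for n in ['top','side']:
    p=snap(n,n+'0.png')
    print(n,ray(p,(320,200))[0])
    for l in ['chest','lid','lid_handle','rider','jar','flask','beaker']:
        r=ctrl.search_frame(p,l)
        print(l,[(np.round(a['centre'],3).tolist(),round(a['confidence'],2)) for a in r[:2]])
o=ctrl.get_obs();print({k:np.round(o[k],3) for k in ['clock','tool_pos','orientation','force','opening']})
E
```

```text
pics
top [ 0.46682888 -0.00977869  1.48388063]
chest [([0.521, -0.004, 0.138], 0.86)]
lid [([0.496, -0.11, 0.138], 0.75)]
lid_handle [([0.496, -0.11, 0.136], 0.88), ([0.62, -0.415, 0.096], 0.18)]
rider [([0.64, 0.017, 0.156], 0.56)]
jar [([0.619, -0.417, 0.098], 0.65)]
flask [([0.51, 0.453, 0.086], 0.78)]
beaker [([0.48, -0.468, 0.048], 0.83)]
side [0.41262039 0.76469071 0.78929649]
chest [([0.53, 0.078, 0.104], 0.7)]
lid [([0.528, 0.08, 0.106], 0.59), ([0.498, -0.094, 0.138], 0.58)]
lid_handle [([0.495, -0.092, 0.133], 0.98)]
rider [([0.643, 0.021, 0.16], 0.6)]
jar [([0.624, -0.408, 0.078], 0.58)]
flask [([0.502, 0.48, 0.091], 0.74), ([0.625, -0.41, 0.08], 0.53)]
beaker [([0.477, -0.433, 0.061], 0.59)]
{'clock': np.float64(0.8), 'tool_pos': array([ 0.3  , -0.605,  0.227]), 'orientation': array([1.79998e+02, 5.00000e-03, 1.16344e+02]), 'force': array([-0.066,  0.112,  0.187]), 'opening': np.float64(0.087)}
```

View pics/top0.png

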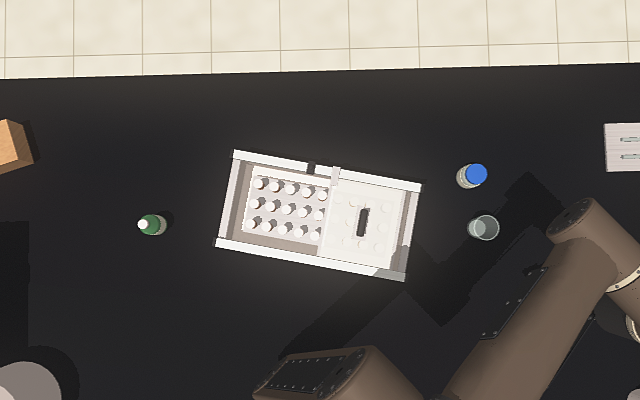

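View pics/side0.png

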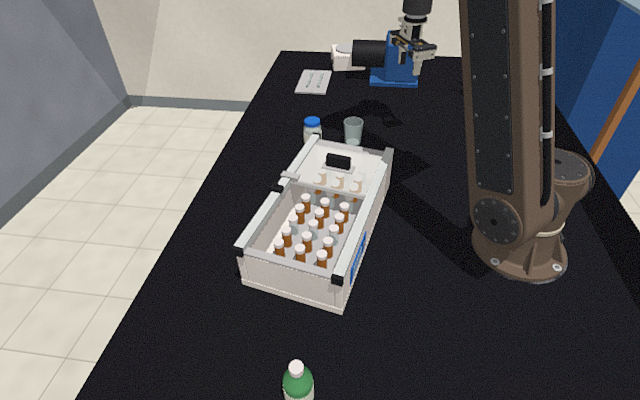

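The top view shows the chest with corners near (234,150), (421,185), (406,281) and (216,245). The handle is at (362,222), the rider at (311,168) and the tab at (335,175). The +y end of the chest is on the left. The side view agrees with this. Next I'll fit the chest yaw and the handle position.

```bash
python3 - <<'E'
from h import *
p=snap('top'); 
C=np.array([onz(p,c,.142)[:2] for c in [(234,150),(421,185),(406,281),(216,245)]])
# chest local: (+130,+250),(+130,-250),(-130,-250),(-130,250)
L=np.array([[.13,.25],[.13,-.25],[-.13,-.25],[-.13,.25]])
c=C.mean(0); H=L.T@(C-c); a=np.arctan2(H[0,1]-H[1,0],H[0,0]+H[1,1]); print('chest',c,np.degrees(a))
R=np.array([[np.cos(a),-np.sin(a)],[np.sin(a),np.cos(a)]]); print('resid',np.round((C-c)-L@R.T,4).tolist())
ps=snap('side')
for q in (p,ps):
  for l in ['lid_handle','rider','chest']:
    r=ctrl.outline_of(q,l)
    if not r: print(l,'none');continue
    m=r[0]['pixels'];ys,xs=np.nonzero(m)
    mr=cv2.minAreaRect(np.c_[xs,ys].astype(np.float32)); print(l,r[0]['confidence'],m.sum(),mr)
    w=onz(q,mr[0],.17 if l!='rider' else .155); print('  world',w.round(4),'chest frame',(R.T@(w[:2]-c)).round(4))
    if l=='chest':
      b=np.array([onz(q,k,.142)[:2] for k in cv2.boxPoints(mr)]); print(b.round(3).tolist())
im=p['pixels'][140:290,205:430]; cv2.imwrite('pics/crop.png',cv2.resize(im,None,fx=3.5,fy=3.5,interpolation=cv2.INTER_CUBIC))
E
```

```text
chest [ 0.5207069  -0.00445104] -11.940935346857977
resid [[-0.0025, 0.0013], [-0.004, 0.0032], [0.0025, -0.0028], [0.004, -0.0018]]
lid_handle 0.96 6386 ((361.5517578125, 217.8793182373047), (78.03292083740234, 92.50297546386719), 10.669782638549805)
  world [ 0.5093 -0.1129  0.17  ] chest frame [ 0.0113 -0.1084]
rider none
chest 0.65 19427 ((318.9373779296875, 214.3133544921875), (200.62994384765625, 104.16649627685547), 10.692212104797363)
  world [ 0.5212 -0.0045  0.17  ] chest frame [0.0005 0.    ]
[[0.445, 0.279], [0.712, 0.225], [0.6, -0.289], [0.336, -0.229]]
lid_handle 0.95 3386 ((330.8717041015625, 168.85093688964844), (94.5400161743164, 46.93214797973633), 10.619654655456543)
  world [ 0.5101 -0.0548  0.17  ] chest frame [ 0.     -0.0514]
rider none
chest none
```

View pics/crop.png

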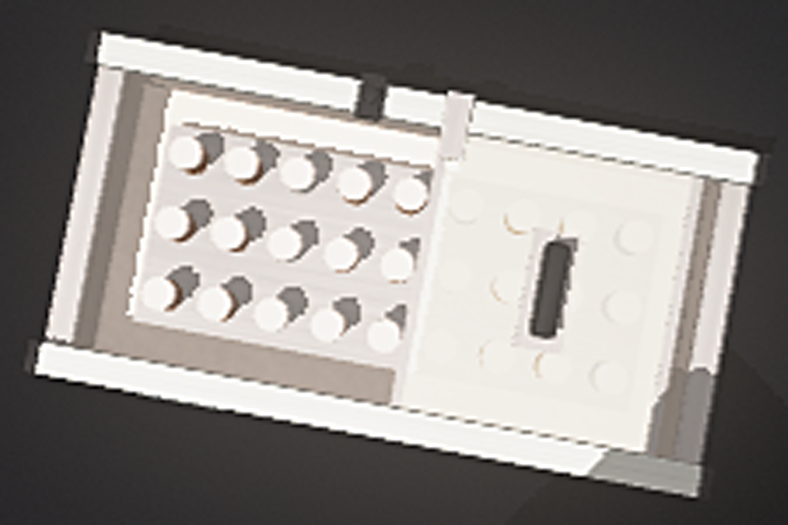

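```bash
python3 - <<'E'
from h import *
from scipy.optimize import least_squares
p=snap('top')
px=np.array([(100,33),(758,152),(698,495),(35,375)])/3.5+[204.6,139.6]
L=np.array([[.13,.25],[.13,-.25],[-.13,-.25],[-.13,.25]])
def R2(a): return np.array([[np.cos(a),-np.sin(a)],[np.sin(a),np.cos(a)]])
f=lambda v:(proj(p,np.c_[L@R2(v[2]).T+v[:2],[.142]*4])-px).ravel()
s=least_squares(f,[.52,0,-.2]);v=s.x;print(v[:2].round(4),np.degrees(v[2]).round(2),s.fun.round(2))
R=R2(v[2])
for n,(u,z) in dict(handle=((550,290),.176),rider=((371,98),.16),tabfront=((446,120),.148)).items():
    w=onz(p,np.array(u)/3.5+[204.6,139.6],z)
    print(n,w.round(4),(R.T@(w[:2]-v[:2])).round(4))
E
```

```text
[ 0.5216 -0.0019] -11.73 [ 0.08  0.03 -0.12 -0.28  0.18  0.33 -0.13 -0.09]
handle [ 0.4975 -0.1125  0.176 ] [-0.0011 -0.1132]
rider [0.643 0.014 0.16 ] [0.1156 0.0403]
tabfront [ 0.6266 -0.0412  0.148 ] [ 0.1108 -0.0171]
```

Request:
carry_out(
  increments=[
    [0,0,-4,16,40,10,0],
    [0,0,-8,33,82,10,0],
    [0,0,-12,50,124,10,0],
    [0,0,-16,66,164,10,0],
    [0,0,-20,83,206,10,0],
    [0,0,-24,100,248,10,0],
    [0,0,-28,116,288,10,0],
    [0,0,-32,133,330,10,0],
    [0,0,-36,150,372,10,0],
    [0,0,-38,166,412,10,0],
    [0,0,-38,183,454,5,0],
    [0,0,-38,198,491,0,0],
    [0,0,-38,198,491,0,0],
    [0,0,-38,198,491,0,0],
  ],
)

```text
clock: 3.0
tool_pos: [0.4974, -0.1139, 0.2266]
orientation: [-180.0, 0.0, 78.4]
force: [0.6, -1.0, -0.3]
opening: 0.0874
```

```bash
python3 - <<'E'
from h import *
p=snap('side','s1.png'); cv2.imwrite('pics/s1c.png',cv2.resize(p['pixels'][60:310,220:460],None,fx=2.4,fy=2.4))
o=ctrl.get_obs();print({k:np.round(o[k],3) for k in ['clock','tool_pos','orientation','force','joint_pos']})
E
```

```text
{'clock': np.float64(3.05), 'tool_pos': array([ 0.497, -0.114,  0.227]), 'orientation': array([1.79991e+02, 2.00000e-03, 7.83340e+01]), 'force': array([-0.032, -0.544,  0.9  ]), 'joint_pos': array([ 9.13600e+00,  4.91000e+00, -1.97510e+01,  5.00000e-03,
       -6.53310e+01, -1.10804e+02])}
```

View pics/s1c.png

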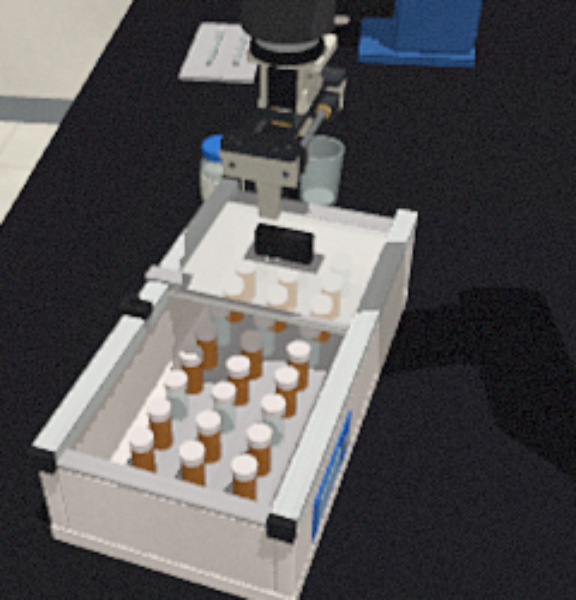

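The gripper sits over the fin, which is at (285,243) in the crop, with the front finger at (270,215) and the jaws along the slide direction. Next I'll descend and close.

Request:
carry_out(
  increments=[
    [0,0,0,1,0,-25,0],
    [0,0,0,1,0,-50,0],
    [0,0,0,1,0,-70,0],
    [0,0,0,1,0,-81,0],
    [0,0,0,1,0,-81,0],
    [0,0,0,1,0,-81,0.5],
    [0,0,0,1,0,-81,0.7],
    [0,0,0,1,0,-81,1],
    [0,0,0,1,0,-81,1],
    [0,0,0,1,0,-81,1],
    [0,0,0,1,0,-81,1],
    [0,0,0,1,0,-81,1],
  ],
)

```text
clock: 4.55
tool_pos: [0.4985, -0.1139, 0.1455]
orientation: [-180.0, 0.0, 78.3]
force: [0.3, -0.6, -0.6]
opening: 0.0234
```

Request:
carry_out(
  increments=[
    [0,0,0,0,0,0,1],
    [0,0,0,0,0,0,1],
    [0,0,0,0,0,0,1],
    [0,0,0,0,0,0,1],
  ],
)

```text
clock: 5.05
tool_pos: [0.4985, -0.1138, 0.1455]
orientation: [-180.0, -0.0, 78.3]
force: [0.1, 1.3, 0.3]
opening: 0.0175
```

Request:
carry_out(
  increments=[
    [0,0,0,0.4,2,0,1],
    [0,0,0,1.2,5.9,0,1],
    [0,0,0,2.2,10.8,0,1],
    [0,0,0,3.3,15.7,0,1],
    [0,0,0,4.3,20.6,0,1],
    [0,0,0,5.3,25.5,0,1],
    [0,0,0,6.1,29.4,0,1],
  ],
)

```text
clock: 5.92
tool_pos: [0.5048, -0.0841, 0.1455]
orientation: [180.0, -0.0, 78.4]
force: [1.9, -3.2, -1.9]
opening: 0.018
```

Request:
carry_out(
  increments=[
    [0,0,0,0.8,3.9,0,1],
    [0,0,0,1.6,7.8,0,1],
    [0,0,0,2.4,11.7,0,1],
    [0,0,0,3.3,15.7,0,1],
    [0,0,0,4.1,19.6,0,1],
    [0,0,0,4.9,23.5,0,1],
    [0,0,0,5.7,27.4,0,1],
    [0,0,0,6.5,31.3,0,1],
  ],
)

```text
clock: 6.92
tool_pos: [0.5113, -0.0532, 0.1456]
orientation: [180.0, 0.0, 78.3]
force: [3.9, -5.0, -4.9]
opening: 0.018
```

Request:
carry_out(
  increments=[
    [0,0,0,1.2,2.9,-0.3,1],
    [0,0,0,2.0,5.9,-0.5,1],
    [0,0,0,2.9,9.8,-0.5,1],
    [0,0,0,3.7,13.7,-0.5,1],
    [0,0,0,4.5,17.6,-0.5,1],
    [0,0,0,5.3,21.5,-0.5,1],
  ],
)

```text
clock: 7.68
tool_pos: [0.5158, -0.0317, 0.1455]
orientation: [-180.0, 0.0, 78.3]
force: [-3.2, -4.6, 5.4]
opening: 0.0183
```

```bash
python3 - <<'E'
from h import *
p=snap('top')
cv2.imwrite('pics/t2c.png',cv2.resize(p['pixels'][140:290,205:430],None,fx=3.5,fy=3.5,interpolation=cv2.INTER_CUBIC))
o=ctrl.get_obs();print({k:np.round(o[k],3) for k in ['clock','tool_pos','orientation','force','moment']})
E
```

```text
{'clock': np.float64(7.725), 'tool_pos': array([ 0.516, -0.031,  0.146]), 'orientation': array([-1.79962e+02,  1.20000e-02,  7.83470e+01]), 'force': array([-2.97 , -1.828,  6.322]), 'moment': array([-0.718,  0.897, -0.102])}
```

View pics/t2c.png

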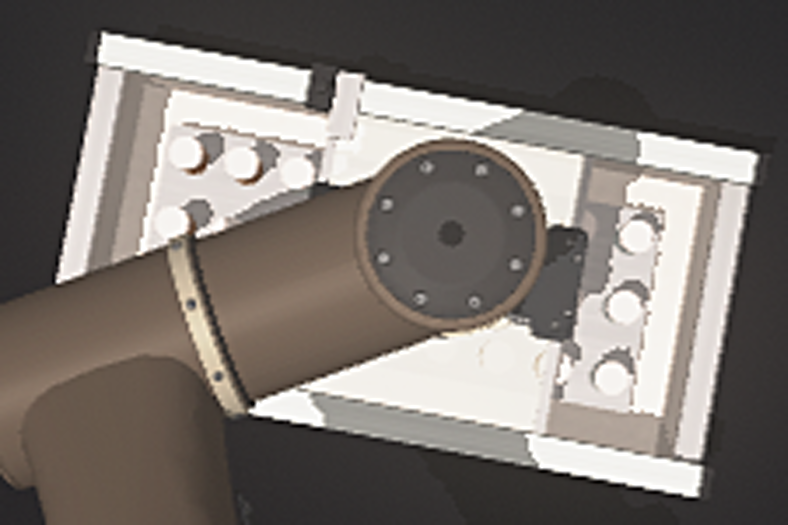

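The crop shows the tab at (345,95) in contact with the rider at (320,85), so the lid is pushing it. I'll trim the lateral and vertical offsets, continue, then go in finer steps.

Request:
carry_out(
  increments=[
    [0,0,0,0.2,2.5,0.1,1],
    [0,0,0,1.0,6,0.25,1],
    [0,0,0,1.8,10,0.25,1],
    [0,0,0,2.7,14,0.25,1],
    [0,0,0,3.5,18,0.25,1],
    [0,0,0,4.4,22,0.25,1],
    [0,0,0,5.2,26,0.25,1],
    [0,0,0,6.1,30,0.25,1],
    [0,0,0,6.5,32,0.25,1],
  ],
)

```text
clock: 8.85
tool_pos: [0.5227, 0.0006, 0.1455]
orientation: [-180.0, 0.0, 78.4]
force: [-4.1, -3.6, 6.1]
opening: 0.0175
```

Request:
carry_out(
  increments=[
    [0,0,0,0.2,1,0,1],
    [0,0,0,0.4,2,0,1],
    [0,0,0,0.6,3,0,1],
    [0,0,0,0.8,4,0,1],
  ],
)

```text
clock: 9.35
tool_pos: [0.5235, 0.0045, 0.1455]
orientation: [-180.0, 0.0, 78.3]
force: [-3.2, -3.9, 6.5]
opening: 0.0179
```

Request:
carry_out(
  increments=[
    [0,0,0,0.1,1,0.2,1],
    [0,0,0,0.3,2,0.3,1],
    [0,0,0,0.5,3,0.3,1],
    [0,0,0,0.6,4,0.3,1],
  ],
)

```text
clock: 9.85
tool_pos: [0.5243, 0.0084, 0.1455]
orientation: [-180.0, 0.0, 78.3]
force: [-0.2, -3.2, 2.4]
opening: 0.0181
```

Request:
carry_out(
  increments=[
    [0,0,0,0.2,1,0.1,1],
    [0,0,0,0.4,2,0.1,1],
    [0,0,0,0.6,3,0.1,1],
    [0,0,0,0.8,4,0.1,1],
  ],
)

```text
clock: 10.35
tool_pos: [0.5251, 0.0124, 0.1455]
orientation: [-180.0, 0.0, 78.3]
force: [0.6, -3.2, -1.4]
opening: 0.0177
```

Request:
carry_out(
  increments=[
    [0,0,0,0.2,1,0,1],
    [0,0,0,0.4,2,0,1],
    [0,0,0,0.6,3,0,1],
    [0,0,0,0.8,4,0,1],
  ],
)

```text
clock: 10.85
tool_pos: [0.526, 0.0164, 0.1455]
orientation: [180.0, -0.0, 78.3]
force: [2.3, -4.2, -3.1]
opening: 0.0178
```

Request:
carry_out(
  increments=[
    [0,0,0,0.25,1,-0.1,1],
    [0,0,0,0.5,2,-0.1,1],
    [0,0,0,0.7,3,-0.1,1],
    [0,0,0,0.9,4,-0.1,1],
  ],
)

```text
clock: 11.35
tool_pos: [0.5269, 0.0204, 0.1456]
orientation: [180.0, -0.0, 78.3]
force: [1.6, -4.2, -4.0]
opening: 0.018
```

Request:
carry_out(
  increments=[
    [0,0,0,0.25,1,-0.1,1],
    [0,0,0,0.5,2,-0.1,1],
    [0,0,0,0.7,3,-0.1,1],
    [0,0,0,0.9,4,-0.1,1],
  ],
)

```text
clock: 11.85
tool_pos: [0.5277, 0.0244, 0.1455]
orientation: [-180.0, 0.0, 78.3]
force: [0.5, -3.9, -2.1]
opening: 0.0181
```

Request:
carry_out(
  increments=[
    [0,0,0,0.2,1,0,1],
    [0,0,0,0.4,2,0,1],
    [0,0,0,0.6,3,0,1],
    [0,0,0,0.85,4,0,1],
  ],
)

```text
clock: 12.35
tool_pos: [0.5285, 0.0284, 0.1455]
orientation: [-180.0, 0.0, 78.3]
force: [-0.0, -3.8, -1.8]
opening: 0.0176
```

Request:
carry_out(
  increments=[
    [0,0,0,0.2,1,0,1],
    [0,0,0,0.4,2,0,1],
    [0,0,0,0.6,3,0,1],
    [0,0,0,0.85,4,0,1],
  ],
)

```text
clock: 12.85
tool_pos: [0.5293, 0.0324, 0.1455]
orientation: [-180.0, 0.0, 78.3]
force: [-0.2, -4.7, 0.1]
opening: 0.0179
```

Request:
carry_out(
  increments=[
    [0,0,0,0.2,1,0,1],
    [0,0,0,0.4,2,0,1],
    [0,0,0,0.6,3,0,1],
    [0,0,0,0.85,4,0,1],
  ],
)

```text
clock: 13.35
tool_pos: [0.5302, 0.0364, 0.1455]
orientation: [-180.0, 0.0, 78.3]
force: [-1.1, -3.5, -0.1]
opening: 0.0178
```

Request:
carry_out(
  increments=[
    [0,0,0,0.2,1,0,1],
    [0,0,0,0.4,2,0,1],
    [0,0,0,0.6,3,0,1],
    [0,0,0,0.8,4,0,1],
  ],
)

```text
clock: 13.85
tool_pos: [0.5311, 0.0404, 0.1455]
orientation: [-180.0, 0.0, 78.3]
force: [0.2, -3.8, 1.4]
opening: 0.0181
```

Request:
carry_out(
  increments=[
    [0,0,0,0.2,1,0,1],
    [0,0,0,0.4,2,0,1],
    [0,0,0,0.6,3,0,1],
    [0,0,0,0.8,4,0,1],
  ],
)

```text
clock: 14.35
tool_pos: [0.5319, 0.0444, 0.1455]
orientation: [180.0, -0.0, 78.3]
force: [0.2, -3.9, 0.7]
opening: 0.0176
```

Request:
carry_out(
  increments=[
    [0,0,0,0.2,1,0,1],
    [0,0,0,0.4,2,0,1],
    [0,0,0,0.6,3,0,1],
    [0,0,0,0.85,4,0,1],
  ],
)

```text
clock: 14.85
tool_pos: [0.5327, 0.0484, 0.1455]
orientation: [180.0, -0.0, 78.3]
force: [-0.9, -3.5, 1.4]
opening: 0.018
```

Request:
carry_out(
  increments=[
    [0,0,0,0.2,1,0,1],
    [0,0,0,0.4,2,0,1],
    [0,0,0,0.6,3,0,1],
    [0,0,0,0.8,4,0,1],
  ],
)

```text
clock: 15.35
tool_pos: [0.5336, 0.0524, 0.1455]
orientation: [180.0, -0.0, 78.3]
force: [-0.6, -4.3, -0.1]
opening: 0.0179
```

Request:
carry_out(
  increments=[
    [0,0,0,0.2,1,0,1],
    [0,0,0,0.4,2,0,1],
    [0,0,0,0.6,3,0,1],
    [0,0,0,0.85,4,0,1],
  ],
)

```text
clock: 15.85
tool_pos: [0.5344, 0.0564, 0.1455]
orientation: [180.0, -0.0, 78.3]
force: [-0.6, -4.6, 0.7]
opening: 0.0176
```

Request:
carry_out(
  increments=[
    [0,0,0,0.2,1,0,1],
    [0,0,0,0.4,2,0,1],
    [0,0,0,0.6,3,0,1],
    [0,0,0,0.8,4,0,1],
  ],
)

```text
clock: 16.35
tool_pos: [0.5353, 0.0604, 0.1455]
orientation: [180.0, -0.0, 78.3]
force: [0.9, -4.6, 1.0]
opening: 0.0178
```

Request:
carry_out(
  increments=[
    [0,0,0,0.2,1,0,1],
    [0,0,0,0.4,2,0,1],
    [0,0,0,0.6,3,0,1],
    [0,0,0,0.85,4,0,1],
  ],
)

```text
clock: 16.85
tool_pos: [0.5361, 0.0644, 0.1455]
orientation: [180.0, -0.0, 78.3]
force: [2.1, -3.8, 0.4]
opening: 0.0178
```

Request:
carry_out(
  increments=[
    [0,0,0,0.2,1,0,1],
    [0,0,0,0.4,2,0,1],
    [0,0,0,0.6,3,0,1],
    [0,0,0,0.85,4,0,1],
  ],
)

```text
clock: 17.35
tool_pos: [0.537, 0.0684, 0.1455]
orientation: [180.0, -0.0, 78.3]
force: [1.9, -4.1, 0.8]
opening: 0.0179
```

Request:
carry_out(
  increments=[
    [0,0,0,0.2,1,0,1],
    [0,0,0,0.45,2,0,1],
    [0,0,0,0.65,3,0,1],
    [0,0,0,0.9,4,0,1],
  ],
)

```text
clock: 17.85
tool_pos: [0.5378, 0.0724, 0.1455]
orientation: [180.0, -0.0, 78.3]
force: [1.2, -3.5, 0.2]
opening: 0.0178
```

Request:
carry_out(
  increments=[
    [0,0,0,0.2,1,0,1],
    [0,0,0,0.4,2,0,1],
    [0,0,0,0.65,3,0,1],
    [0,0,0,0.9,4,0,1],
  ],
)

```text
clock: 18.35
tool_pos: [0.5386, 0.0764, 0.1455]
orientation: [-180.0, 0.0, 78.3]
force: [1.1, -3.4, 0.6]
opening: 0.0179
```

Request:
carry_out(
  increments=[
    [0,0,0,0.2,1,0,1],
    [0,0,0,0.4,2,0,1],
    [0,0,0,0.65,3,0,1],
    [0,0,0,0.85,4,0,1],
  ],
)

```text
clock: 18.85
tool_pos: [0.5395, 0.0804, 0.1455]
orientation: [-180.0, 0.0, 78.3]
force: [1.1, -4.5, 1.5]
opening: 0.0178
```

Request:
carry_out(
  increments=[
    [0,0,0,0.2,1,0,1],
    [0,0,0,0.4,2,0,1],
    [0,0,0,0.65,3,0,1],
    [0,0,0,0.85,4,0,1],
  ],
)

```text
clock: 19.35
tool_pos: [0.5403, 0.0844, 0.1455]
orientation: [-180.0, 0.0, 78.3]
force: [0.3, -4.4, 2.3]
opening: 0.0177
```

Request:
carry_out(
  increments=[
    [0,0,0,0.2,1,0,1],
    [0,0,0,0.4,2,0,1],
    [0,0,0,0.65,3,0.1,1],
    [0,0,0,0.85,4,0.1,1],
  ],
)

```text
clock: 19.85
tool_pos: [0.5411, 0.0879, 0.1455]
orientation: [-180.0, 0.0, 78.3]
force: [1.0, -6.5, 1.4]
opening: 0.0175
```

Request:
carry_out(
  increments=[
    [0,0,0,0.2,1,0,1],
    [0,0,0,0.4,2,0,1],
    [0,0,0,0.4,2,0,1],
    [0,0,0,0.4,2,0,1],
  ],
)

```text
clock: 20.35
tool_pos: [0.5413, 0.0892, 0.1455]
orientation: [-180.0, 0.1, 78.3]
force: [1.9, -9.4, 1.2]
opening: 0.0182
```

Request:
carry_out(
  increments=[
    [0,0,0,0.15,1,0,1],
    [0,0,0,0.3,2,0,1],
    [0,0,0,0.3,2,0,1],
    [0,0,0,0.3,2,0,1],
  ],
)

```text
clock: 20.85
tool_pos: [0.5416, 0.0904, 0.1455]
orientation: [-180.0, 0.2, 78.3]
force: [1.6, -12.8, 1.4]
opening: 0.0179
```

Request:
carry_out(
  increments=[
    [0,0,0,0.1,0.7,0,1],
    [0,0,0,0.1,0.7,0,1],
    [0,0,0,0.1,0.7,0,1],
    [0,0,0,0.1,0.7,0,1],
  ],
)

```text
clock: 21.35
tool_pos: [0.5416, 0.0907, 0.1455]
orientation: [-180.0, 0.2, 78.3]
force: [3.4, -15.5, 2.4]
opening: 0.0177
```

Request:
carry_out(
  increments=[
    [0,0,0,-0.2,-1,0,1],
    [0,0,0,-0.5,-3,0,1],
    [0,0,0,-1.2,-6,0,1],
    [0,0,0,-2,-10,0,1],
    [0,0,0,-2.8,-14,0,1],
    [0,0,0,-3.6,-18,0,1],
    [0,0,0,-4.1,-20.5,0,1],
    [0,0,0,-4.5,-22.4,0,1],
    [0,0,0,-4.5,-22.4,0,1],
    [0,0,0,-4.5,-22.4,0,1],
    [0,0,0,-4.5,-22.4,0,1],
  ],
)

```text
clock: 22.72
tool_pos: [0.5374, 0.0703, 0.1455]
orientation: [-180.0, 0.0, 78.3]
force: [1.2, 0.2, -0.7]
opening: 0.0176
```

```bash
python3 - <<'E'
from h import *
p=snap('top'); cv2.imwrite('pics/t3c.png',cv2.resize(p['pixels'][140:290,205:430],None,fx=3.5,fy=3.5,interpolation=cv2.INTER_CUBIC))
E
```

```text
(no output)
```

View pics/t3c.png

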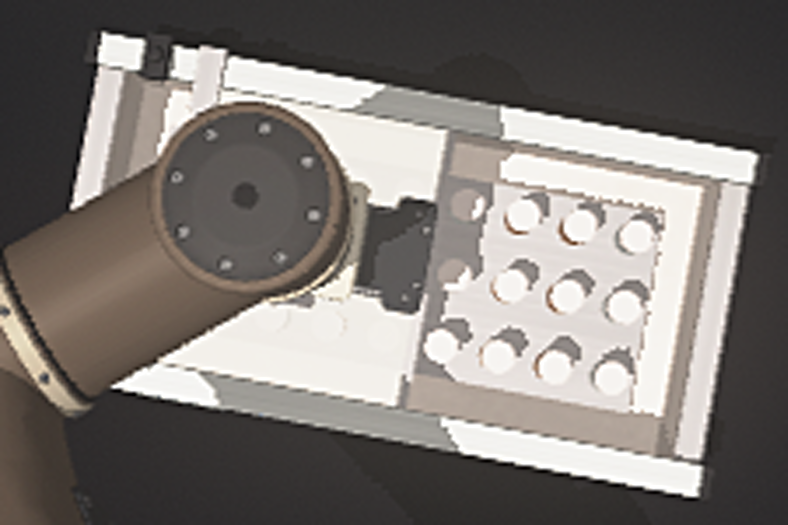

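The rider is at (158,58) in the crop and the tab's leading edge is at about x=197, so the gap is about 25 px, or 19 mm. I'll open the fingers and lift off.

Request:
carry_out(
  increments=[
    [0,0,0,0,0,0,0.5],
    [0,0,0,0,0,0,0.3],
    [0,0,0,0,0,0,0.3],
    [0,0,0,0,0,0,0.3],
    [0,0,0,0,0,0,0.3],
    [0,0,0,0,0,0,0.3],
    [0,0,0,0,0,10,0.3],
    [0,0,0,0,0,30,0.3],
    [0,0,0,0,0,55,0.3],
    [0,0,0,0,0,85,0.3],
    [0,0,0,0,0,115,0.3],
    [0,0,0,0,0,115,0.3],
    [0,0,0,0,0,115,0.3],
  ],
)

```text
clock: 24.4
tool_pos: [0.5372, 0.0706, 0.2606]
orientation: [-180.0, -0.0, 78.3]
force: [-0.7, -0.0, -0.8]
opening: 0.0615
```

```bash
python3 - <<'E'
from h import *
p=snap('top','t4.png'); a=cv2.resize(p['pixels'][140:290,205:430],None,fx=3,fy=3,interpolation=cv2.INTER_CUBIC)
cv2.imwrite('pics/t4c.png',a)
for l in ['jar','flask','beaker','rider','lid_handle']:
    r=ctrl.search_frame(p,l); print(l,[(np.round(x['centre'],3).tolist(),round(x['confidence'],2)) for x in r[:1]])
E
```

```text
jar []
flask [([0.518, 0.458, 0.096], 0.77)]
beaker [([0.478, -0.464, 0.049], 0.65)]
rider [([0.674, 0.176, 0.158], 0.49)]
lid_handle [([0.472, 0.043, 0.138], 0.83)]
```

View pics/t4c.png

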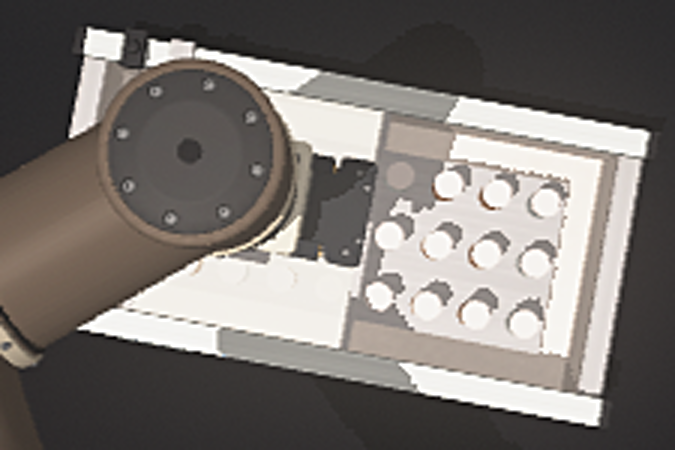

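In this crop the gap runs from x≈147 to 170, about 20 mm. The lid's rear edge, at about 385, hasn't moved with the release. The job is ready to hand in.

```bash
python3 -c "
from plant import ctrl; print(ctrl.close_job())"
```

```text
the job is handed in; nothing more can be done
None
```

I slid the lid by its handle until it tightened, left the rider at the tight spot, backed the lid off about 20 mm and let go. The job is handed in; no verdict was reported.

- **Tight spot:** the lid tightened at about chest y = +90 mm. The last reading along the slide was about 14.5 N, roughly 10 N over the drag. I held it above 8 N over the drag for about half a second.
- **Backing off:** I moved the lid back about 20 mm, opened the fingers and lifted straight up, clear of the handle.
- **Last checks:** the top view shows a gap of 19–20 mm between tab and rider, and the lid did not move when released. The final wrist force was within 1 N on each axis, near zero.
- **Bottles and beaker:** the flask was found within about 10 mm of its start and the beaker within about 5 mm, close to the network's accuracy. The jar was not detected in the final picture, so it is unconfirmed. The tool only passed above it, more than 100 mm clear, before the grasp.

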